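# Empty the clip tray and hold it level over its mat

## Task

Lift the blue tray by its handle with the orange packing clips still on it, carry it level to the grey bin, and tip it low over the bin so that all four clips slide off its open end into the bin. Then bring the empty tray back level over the middle of its cork mat and finish while still holding it there, level and motionless, with its underside at least 10 cm above the cart top, so that I can wipe the mat. Leave the bin and the other things where they stand.

Things in the scene. Friction and masses are not known exactly. Their poses are not given: they have to be found in the camera images.
- tray: blue slick plastic tray, 160 (x) x 110 (y) mm, about 0.18 kg, floor 4 mm, walls 30 mm high, 4 mm thick at the back (+x) and sides; the front end (-x) is open: things slide off there. Two black posts at mid-length carry a black handle bar across it. Origin: centre of underside; x points from open front to back, z up. Stands on the mat, open front roughly towards the robot
- handle (a point): centre of the handle bar, 92 mm straight above the centre of the tray underside. The bar runs across the tray (along its y), 16 x 16 mm square, about 100 mm free between the posts, its lower face 84 mm above the underside. Grasp it with the fingers closing along the tray x axis; the tray balances about it
- lip (a point): middle of the tray's open front edge on the floor's upper face: 80 mm from the centre towards -x, 4 mm above the underside
- mat: cork mat fixed on the cart top, 200 x 150 x 4 mm, where the tray stands; origin at the centre of its underside, at height 0
- bin: loose grey plastic open bin, 180 (x) x 150 (y) x 70 mm tall, walls and floor 4 mm, 0.6 kg; origin at centre of underside, open upward
- clip0: one of four orange plastic packing clips lying loose on the tray floor: flat base 34 x 24 x 8 mm with a 10 mm rib on top, 16 g; origin at centre of underside. They rest on the tray when it is level, begin to slide at about 15 to 25 degrees of tilt and slide off well at 40 to 45
- clip1: one of four orange plastic packing clips lying loose on the tray floor: flat base 34 x 24 x 8 mm with a 10 mm rib on top, 16 g; origin at centre of underside. They rest on the tray when it is level, begin to slide at about 15 to 25 degrees of tilt and slide off well at 40 to 45
- clip2: one of four orange plastic packing clips lying loose on the tray floor: flat base 34 x 24 x 8 mm with a 10 mm rib on top, 16 g; origin at centre of underside. They rest on the tray when it is level, begin to slide at about 15 to 25 degrees of tilt and slide off well at 40 to 45
- clip3: one of four orange plastic packing clips lying loose on the tray floor: flat base 34 x 24 x 8 mm with a 10 mm rib on top, 16 g; origin at centre of underside. They rest on the tray when it is level, begin to slide at about 15 to 25 degrees of tilt and slide off well at 40 to 45
- stapler: black plastic desk stapler, 150 x 38 x 55 mm, bystander; origin at centre of underside, long axis x
- pen_cup: round stainless pen cup, 76 mm diameter, 100 mm tall, three pens standing out to about 150 mm, bystander; origin at centre of underside
- hole_punch: red hole punch, 62 x 115 x 68 mm, bystander; origin at centre of underside
Not all that is in view belongs to the job. Several things have the shape of the tray; the one meant has the colours described above.

How it is judged:
On the way, in this order (a step that is already met when the one before it is completed fails the run):
1. the tray is lifted clear, level, with all four clips on it (height (world z) of tray above 0.03 m and angle between tray's own z axis and vertical below 0.25 rad and contact force between the fingers and tray above 0.5 N and x of each of clip0, clip1, clip2, clip3 in the frame of tray above -0.09 m and z of clip0 in the frame of tray between -0.005 and 0.04 m and distance between each of clip0, clip1, clip2, clip3 and tray below 0.1 m and z of clip1 in the frame of tray between -0.005 and 0.04 m and z of clip2 in the frame of tray between -0.005 and 0.04 m and z of clip3 in the frame of tray between -0.005 and 0.04 m), for 0.2 s.
2. all four clips have slid into the bin while the robot holds the tray in the air (x of clip0 in the frame of bin between -0.085 and 0.085 m and y of clip0 in the frame of bin between -0.07 and 0.07 m and z of clip0 in the frame of bin between -0.005 and 0.065 m and x of clip1 in the frame of bin between -0.085 and 0.085 m and y of clip1 in the frame of bin between -0.07 and 0.07 m and z of clip1 in the frame of bin between -0.005 and 0.065 m and x of clip2 in the frame of bin between -0.085 and 0.085 m and y of clip2 in the frame of bin between -0.07 and 0.07 m and z of clip2 in the frame of bin between -0.005 and 0.065 m and x of clip3 in the frame of bin between -0.085 and 0.085 m and y of clip3 in the frame of bin between -0.07 and 0.07 m and z of clip3 in the frame of bin between -0.005 and 0.065 m and height (world z) of tray above 0.03 m and contact force between the fingers and tray above 0.5 N), for 0.1 s.
At the end, for the whole second after the job is handed in: Tray held by the fingers (over 1 N, off bin and mat), underside 95 mm or more up, within 0.12 rad of level and 40 mm of the mat centre, under 0.03 m/s and 0.15 rad/s; four clips in the bin; bin within 40 mm and bystanders within 30 mm of their starts, upright (height (world z) of tray above 0.095 m and angle between tray's own z axis and vertical below 0.12 rad and horizontal distance between tray and mat below 0.04 m and contact force between the fingers and tray above 1 N and contact force between tray and bin below 0.1 N and contact force between tray and mat below 0.1 N and linear speed of tray below 0.03 m/s and angular speed of tray below 0.15 rad/s and x of clip0 in the frame of bin between -0.085 and 0.085 m and y of clip0 in the frame of bin between -0.07 and 0.07 m and z of clip0 in the frame of bin between -0.005 and 0.065 m and x of clip1 in the frame of bin between -0.085 and 0.085 m and y of clip1 in the frame of bin between -0.07 and 0.07 m and z of clip1 in the frame of bin between -0.005 and 0.065 m and x of clip2 in the frame of bin between -0.085 and 0.085 m and y of clip2 in the frame of bin between -0.07 and 0.07 m and z of clip2 in the frame of bin between -0.005 and 0.065 m and x of clip3 in the frame of bin between -0.085 and 0.085 m and y of clip3 in the frame of bin between -0.07 and 0.07 m and z of clip3 in the frame of bin between -0.005 and 0.065 m and distance of each of stapler, pen_cup, hole_punch from where it was at the start of the episode below 0.03 m and angle between each of stapler, pen_cup, hole_punch's own z axis and vertical below 0.2 rad and distance of bin from where it was at the start of the episode below 0.04 m and angle between bin's own z axis and vertical below 0.1 rad); the arm keeps its last pose, push and grip.
It fails at once if a bystander is knocked away (distance of any of stapler, pen_cup, hole_punch from where it was at the start of the episode above 0.03 m).
It fails at once if the bin is pushed away or tipped (distance of bin from where it was at the start of the episode above 0.04 m or angle between bin's own z axis and vertical above 0.3 rad).
It fails at once if a clip is dropped from a height (over 2.4 m/s, a fall of about 30 cm) instead of being slid off low over the bin (linear speed of any of clip0, clip1, clip2, clip3 above 2.4 m/s).
It also fails if it takes over 61 s, if anything falls off the work surface, if the arm or the gripper's body presses on something with over 40 N, if the wrist force passes 120 N, or if a joint passes its speed limit or range.

## Robot

A 6-joint arm with a two-finger parallel gripper is mounted at the origin on the work surface. World frame = base frame: x ahead of the robot, y to its left, z up, the work surface at z = 0. Lengths are in m, angles in rad, forces in N, time in s.
With the tool pointing down it reaches from about 0.325 to 0.775 m from the base axis. Payload 5.5 kg.
Tool frame: the origin (TCP) lies at the very end of the fingers, on their centre line; the grasp point (between the pads) lies 19 mm behind it; z points along the fingers, y is the line along which they close (so a half turn about z gives the same grasp; the last joint's range is limited). The gripper opens to 88 mm and grips with 3 to 60 N. Pads are 20 mm wide; open, the fingers measure 115 mm over their backs; the gripper's body (75 mm by 178 mm) begins 61 mm behind the grasp point.
Start: joints at [1.066, 0.091, 1.231, -0, 1.82, -0.057], TCP at [0.26, 0.541, 0.223] pointing down, gripper open.
Joint ranges: [-2.87, 2.87], [-0.86, 2.18], [0.17, 2.46], [-1.51, 4.65], [0.06, 2.69], [-2.65, 2.65]. Speed limits (rad/s): [2.57, 2.57, 3.01, 3.14, 3.14, 3.14].

## Interface

Orientations are given as a rotation vector (axis times angle).
In Python, from cell import env, camera, camera_params, ticket, spotter gives the robot as it stands.
- The arm moves only by the tool move_arm, never from a script. Its argument "series" is a list of rows, each a list of 4 numbers: the shift along the world's x, y, z as a fraction of full scale, then the turn about the world's z as a fraction of full scale. A call has 1 to 20 rows; each row is the pose to reach, as a shift and turn from the pose commanded when the call began; what a row does not reach only later rows make up. Full scale, the value 1, is 80 cm for a shift and pi/2 rad for a turn. A row lasts 1/10 s, in which the tool goes at most 50 mm and 8.59 degrees, less where a joint would pass 70% of its speed; a pose out of reach is approached as far as the arm can. A call with a number of a shift or a turn outside -1 to 1 is refused whole. A call with a gripper value outside its range is refused whole. "gripper" is the opening, from -1 (shut) to 1 (fully open), set as the call begins (left out, the last holds). The fingers move at their own pace and stop on an object; "squeeze" is the grip in N (left out, the last holds). Time passes only in rows, so rows that repeat a pose let the fingers close. It gives the time, the measured TCP pose, the force, the opening and the grip force at its end, in the units of the state.
- env.state(): the state, without advancing time (a new reading comes with each control period).
- camera(name): name is "scene" or "top"; returns the picture (384x512x3 uint8, red, green, blue); there is no depth.
- camera_params(name): a dict with "camera_matrix" (3x3 intrinsics, pixels), "camera_from_world" (4x4, takes a point from world to camera coordinates). Camera axes: x right, y down, z forward; pixel columns grow to the right and rows downward; lengths in m; the calibration is good to about 2 mm. A picture is of the moment at which its call begins. camera_params takes no time and is no camera call.
- ticket.hand_in(): hands the job in; it is judged then, once.
Trained networks look in the newest picture that a camera, given by its name, has taken for a name from the list of things; names that differ only in an ending like _2 or _b are one class to them, and where a whole thing is asked for, a point or a joint stands for the part that bears it (a point fixed in the world has none). Each returns a list of dicts, best first, with "confidence" (0 to 1); they miss things now and then, are a little off and sometimes report something else, mostly with a low value. They report only what shows in the picture. A call takes as long as a camera call. They do not tell look-alikes from the thing itself.
- spotter.recognise(thing, camera): "position" ([x, y, z] in m, in world coordinates, good to about 4 mm: the middle of the surface that is visible of it).
- spotter.landmark_of(thing, camera): "position" ([x, y, z] in m, in world coordinates, good to about 4 mm: a listed point, or the origin of a listed thing).
The state is a dict: "time_s": time; "joint_positions": joint angles; "qd": joint speeds; "tau": joint torques, N m; "ee_pos": TCP position; "tool_rot": TCP orientation; "ft_force": force on the tool from outside, world axes, zero at the start; "moment": the same for the moment, N m; "finger_gap": finger opening in m; "gripper_force": force on a finger pad.
Only numpy, scipy, OpenCV 4.12 (cv2) and the standard library are available. Lean on these libraries where they do the work, as an engineer would, in place of code of your own. Each camera call takes 0.05 s, during which the arm holds its last target. There are 200 camera calls.

## Working session

There is one attempt and no reset: what is moved stays moved. The work goes in short steps, Python scripts to look and compute and a tool call to move; the robot and the scene stay as the last step left them, time stands still between calls to the robot, and variables do not carry over. Pictures are saved under pics/ and viewed, at most 10 in all, crops included, and the job is handed in when it is done.

Besides the shell and the picture viewer there is one more tool, called after "Request:" as name(argument=value, ...), one argument or row to a line, values as JSON. move_arm: Moves the arm, as the interface text tells. Shift numbers are shares of 80 cm and turn numbers shares of pi/2 rad, none past 1 either way. Its arguments: {"type":"object","properties":{"series":{"type":"array"},"gripper":{"type":"number"},"squeeze":{"type":"number"}},"required":["series"]}

```bash
mkdir -p pics; ls
python3 - <<'E'
from cell import env,camera,camera_params,ticket,spotter
import cv2
for n in("scene","top"):
    cv2.imwrite(f"pics/{n}0.png",camera(n)[:,:,::-1])
for t in["tray","handle","lip","mat","bin","clip0","stapler","pen_cup","hole_punch"]:
    for f in(spotter.landmark_of,):
        for c in ("top","scene"):
            print(t,c,[(round(d["confidence"],2),[round(float(v),3) for v in d["position"]]) for d in f(t,c)])
s=env.state();print(s)
E
```

```text
pics
tray top [(0.95, [0.297, 0.416, -0.001]), (0.69, [0.539, 0.514, 0.004]), (0.64, [0.519, 0.261, 0.003])]
tray scene [(0.66, [0.538, 0.512, -0.003]), (0.61, [0.515, 0.265, 0.003]), (0.61, [0.304, 0.419, -0.002])]
handle top [(0.72, [0.518, 0.26, 0.092]), (0.63, [0.539, 0.514, 0.095]), (0.59, [0.298, 0.415, 0.097]), (0.55, [0.476, 0.283, 0.009])]
handle scene [(0.96, [0.302, 0.422, 0.093]), (0.59, [0.543, 0.51, 0.091]), (0.57, [0.514, 0.263, 0.095])]
lip top [(0.95, [0.293, 0.344, 0.005]), (0.68, [0.434, 0.262, 0.008]), (0.67, [0.469, 0.547, 0.002]), (0.25, [0.493, 0.238, 0.006])]
lip scene [(0.94, [0.287, 0.339, 0.002]), (0.81, [0.471, 0.552, 0.0]), (0.73, [0.433, 0.261, 0.01])]
mat top [(0.32, [0.436, 0.258, 0.007])]
mat scene [(0.61, [0.52, 0.272, -0.001])]
bin top [(0.88, [0.501, -0.274, 0.002])]
bin scene [(0.65, [0.499, -0.274, -0.005])]
clip0 top [(0.56, [0.48, 0.282, 0.009]), (0.5, [0.547, 0.29, 0.006]), (0.47, [0.544, 0.247, 0.005]), (0.41, [0.49, 0.238, 0.005])]
clip0 scene [(0.69, [0.552, 0.288, 0.008]), (0.44, [0.487, 0.24, 0.005]), (0.43, [0.544, 0.24, 0.006]), (0.42, 
[... 342 characters left out ...]
0.611, 0.013, 0.0])]
{'time_s': 1.0, 'joint_positions': array([ 1.06628227e+00,  9.11055587e-02,  1.23071585e+00, -3.36756578e-06,
        1.81981796e+00, -5.67072026e-02]), 'qd': array([ 0.00044795, -0.00088107,  0.00102678,  0.0018863 , -0.00180818,
       -0.00099066]), 'tau': array([ 8.50681918e-04, -4.46225238e+01, -4.06507373e+01,  6.96979626e-02,
        1.98620686e-02,  1.97769651e-05]), 'ee_pos': array([0.25980171, 0.54083868, 0.22261893]), 'tool_rot': array([-6.97549837e-01, -3.06316291e+00,  7.19260100e-05]), 'ft_force': array([-0.20941624, -0.17037282,  0.39177332]), 'moment': array([-0.04390827,  0.00511551, -0.00963206]), 'gripper_force': 0.0, 'finger_gap': 0.08775159672201334}
```

View pics/scene0.png

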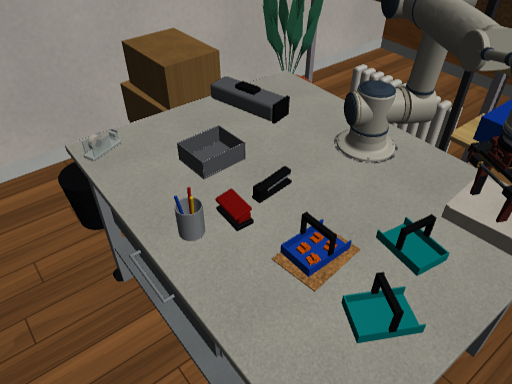

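View pics/top0.png

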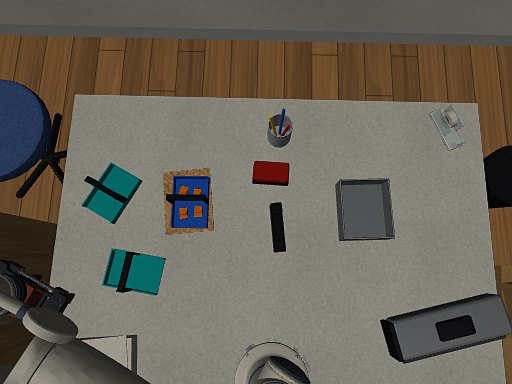

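```bash
cat > h.py <<'E'
import cv2,numpy as np
from cell import env,camera,camera_params,spotter
def px2w(px,z,n):
    p=camera_params(n);K=np.array(p["camera_matrix"]);T=np.array(p["camera_from_world"])
    d=np.linalg.inv(K)@np.c_[px,np.ones(len(px))].T;R=T[:3,:3];C=-R.T@T[:3,3];d=R.T@d
    return (C[:,None]+d*(z-C[2])/d[2]).T
def st():
    s=env.state();print({k:np.round(s[k],3).tolist() for k in("time_s","ee_pos","tool_rot","ft_force","finger_gap","gripper_force")})
E
python3 - <<'E'
from h import *
im=cv2.imread("pics/top0.png");hsv=cv2.cvtColor(im,cv2.COLOR_BGR2HSV)
p=camera_params("top");print(np.round(np.linalg.inv(p["camera_from_world"])[:3,3],3))
def rect(m,box,z,name):
    mm=np.zeros_like(m);x0,y0,x1,y1=box;mm[y0:y1,x0:x1]=m[y0:y1,x0:x1]
    c,_=cv2.findContours(mm,0,2);c=max(c,key=cv2.contourArea)[:,0].astype(float)
    w=px2w(c,z,"top")[:,:2]
    r=cv2.minAreaRect((w*1000).astype(np.float32));print(name,r)
rect(cv2.morphologyEx(cv2.inRange(hsv,(110,120,40),(125,255,255)),3,np.ones((15,15))),(155,160,220,240),.03,"tray")
rect(cv2.inRange(hsv,(5,60,60),(20,255,255)),(155,160,220,240),.004,"mat")
rect(cv2.inRange(hsv,(0,0,0),(179,255,125)),(325,170,405,250),.07,"bin")
for t in("handle","lip","tray"):
    for c in("top","scene"):
        camera(c); print(t,c,[np.round(d["position"],3).tolist() for d in spotter.landmark_of(t,c) if np.linalg.norm(np.array(d["position"])[:2]-[.5,.26])<.09])
for c in("top","scene"):
    print([np.round(d["position"],3).tolist() for d in spotter.landmark_of("bin",c)])
cr=cv2.resize(im[150:250,70:230],None,fx=5,fy=5,interpolation=cv2.INTER_CUBIC)
cv2.imwrite("pics/crop.png",cr); st()
E
```

```text
[0.327 0.041 1.152]
tray ((514.3556518554688, 261.9998779296875), (159.81640625, 114.36891174316406), 1.3464505672454834)
mat ((521.2150268554688, 274.0486755371094), (200.4860382080078, 150.52432250976562), 6.6916632652282715)
bin ((497.3522033691406, -264.6448669433594), (185.96649169921875, 166.4884033203125), 2.9082870483398438)
handle top [[0.517, 0.262, 0.092]]
handle scene [[0.517, 0.262, 0.098]]
lip top [[0.435, 0.26, 0.007]]
lip scene [[0.436, 0.259, 0.01], [0.521, 0.273, -0.005]]
tray top [[0.516, 0.262, 0.002]]
tray scene [[0.517, 0.267, 0.007]]
[[0.498, -0.276, 0.001]]
[[0.498, -0.276, -0.003]]
{'time_s': 1.7, 'ee_pos': [0.26, 0.541, 0.223], 'tool_rot': [-0.698, -3.063, -0.0], 'ft_force': [-0.306, 0.136, 0.028], 'finger_gap': 0.088, 'gripper_force': 0.0}
```

View pics/crop.png

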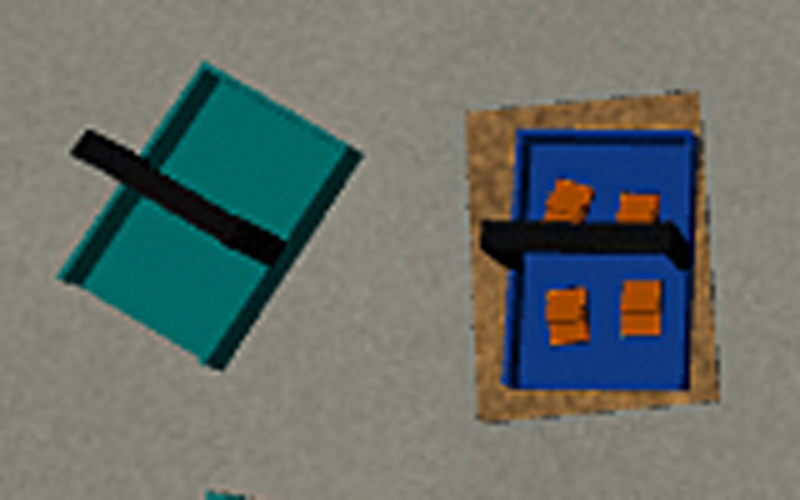

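The crop shows the blue tray (top px ~(191,202)) with black handle, four orange clips and its open front at the bottom (towards the robot). The look-alikes at (112,193) and (135,271) are turquoise and empty, so blue is the one meant. The measured sizes agree: 160x114 for the tray, 200x150 for the mat.

Request:
move_arm(
  series=[
    [0.32,-0.349,0,-0.7],
    [0.32,-0.349,0,-0.7],
    [0.32,-0.349,0,-0.7],
    [0.32,-0.349,0,-0.7],
    [0.32,-0.349,0,-0.7],
    [0.32,-0.349,0,-0.7],
    [0.32,-0.349,0,-0.7],
    [0.32,-0.349,0,-0.7],
    [0.32,-0.349,0,-0.7],
    [0.32,-0.349,0,-0.7],
    [0.32,-0.349,0,-0.7],
  ],
  gripper=1,
)

```text
time_s: 2.8
ee_pos: [0.5151, 0.2626, 0.2227]
tool_rot: [-2.193, -2.249, -0.0]
ft_force: [-0.2, -0.4, 0.7]
finger_gap: 0.0879
gripper_force: 0.0
```

Request:
move_arm(
  series=[
    [0.001,0,-0.05,0],
    [0.001,0,-0.1,0],
    [0.001,0,-0.14,0],
    [0.001,0,-0.17,0],
    [0.001,0,-0.182,0],
    [0.001,0,-0.182,0],
    [0.001,0,-0.182,0],
  ],
)

```text
time_s: 3.5
ee_pos: [0.5169, 0.2626, 0.0787]
tool_rot: [2.193, 2.248, 0.003]
ft_force: [-0.3, 0.8, 0.3]
finger_gap: 0.0876
gripper_force: 0.0
```

Request:
move_arm(
  series=[
    [0,0,0,0],
    [0,0,0,0],
    [0,0,0,0],
    [0,0,0,0],
    [0,0,0,0],
    [0,0,0,0],
    [0,0,0,0],
    [0,0,0,0],
    [0,0,0,0],
    [0,0,0,0],
  ],
  gripper=-1,
  squeeze=10,
)

```text
time_s: 4.5
ee_pos: [0.5165, 0.2616, 0.077]
tool_rot: [-2.195, -2.247, 0.0]
ft_force: [-0.3, -0.2, 1.4]
finger_gap: 0.0158
gripper_force: 10.0
```

Request:
move_arm(
  series=[
    [0,0,0.005,0],
    [0,0,0.015,0],
    [0,0,0.03,0],
    [0,0,0.05,0],
    [0,0,0.07,0],
    [0,0,0.09,0],
    [0,0,0.11,0],
    [0,0,0.13,0],
    [0,0,0.145,0],
    [0,0,0.155,0],
    [0,0,0.16,0],
    [0,0,0.16,0],
    [0,0,0.16,0],
  ],
)

```text
time_s: 5.8
ee_pos: [0.5164, 0.2615, 0.2042]
tool_rot: [-2.195, -2.247, 0.002]
ft_force: [-0.4, 0.5, -3.0]
finger_gap: 0.0157
gripper_force: 10.0
```

Run:
```python
from h import *
im=camera("scene")[:,:,::-1]
cv2.imwrite("pics/lift.png",cv2.resize(im[130:330,200:440],None,fx=3,fy=3)); st()
```

```text
{'time_s': 5.85, 'ee_pos': [0.516, 0.262, 0.204], 'tool_rot': [-2.195, -2.247, 0.002], 'ft_force': [0.006, -0.868, -1.77], 'finger_gap': 0.016, 'gripper_force': 9.989}
```

View pics/lift.png

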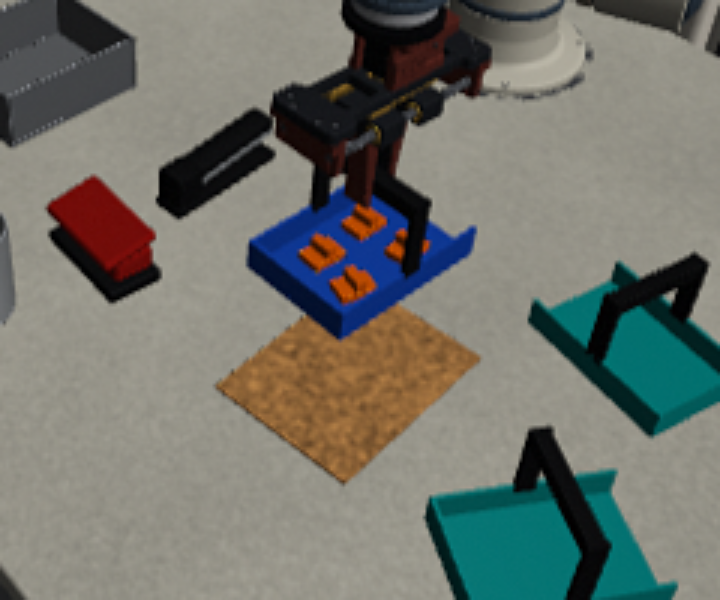

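Seen in the crop: the tray at (360,255) hangs level with all four clips on it, and nothing else has moved. Next I carry it level to the bin.

Request:
move_arm(
  series=[
    [0,-0.01,0,0],
    [0,-0.03,0,0],
    [0,-0.06,0,0],
    [0,-0.1,0,0.002],
    [0,-0.14,0,0.004],
    [0,-0.18,0,0.006],
    [0,-0.22,0,0.008],
    [0,-0.26,0,0.01],
    [0,-0.3,0,0.012],
    [0,-0.34,0,0.014],
    [0,-0.38,0,0.016],
    [0,-0.42,0,0.018],
    [0,-0.46,0,0.018],
    [0,-0.5,0,0.018],
    [0,-0.54,0,0.018],
    [0,-0.58,0,0.018],
    [0,-0.61,0,0.018],
    [0,-0.64,0,0.018],
    [0,-0.66,0,0.018],
    [0,-0.669,0,0.018],
  ],
)

```text
time_s: 7.85
ee_pos: [0.5157, -0.2753, 0.2047]
tool_rot: [-2.165, -2.276, 0.001]
ft_force: [-0.8, 0.7, -2.5]
finger_gap: 0.0158
gripper_force: 10.0
```

Run:
```python
from h import *
im=camera("scene")[:,:,::-1]
cv2.imwrite("pics/over.png",cv2.resize(im[70:230,120:320],None,fx=4,fy=3.75)); st()
for t in("handle","lip","tray","bin"):
    for c in("top","scene"):
        camera(c);print(t,c,[(round(d["confidence"],2),np.round(d["position"],3).tolist()) for d in spotter.landmark_of(t,c) if d["position"][1]<-.1])
```

```text
{'time_s': 7.9, 'ee_pos': [0.516, -0.275, 0.205], 'tool_rot': [-2.165, -2.276, 0.001], 'ft_force': [0.242, -0.682, -2.889], 'finger_gap': 0.016, 'gripper_force': 10.0}
handle top [(0.81, [0.518, -0.275, 0.222])]
handle scene [(0.73, [0.517, -0.266, 0.221])]
lip top [(0.94, [0.436, -0.277, 0.135])]
lip scene [(0.86, [0.438, -0.278, 0.137])]
tray top [(0.82, [0.518, -0.275, 0.131])]
tray scene [(0.88, [0.518, -0.266, 0.134])]
bin top [(0.76, [0.498, -0.273, -0.001])]
bin scene [(0.61, [0.499, -0.271, -0.004])]
```

View pics/over.png

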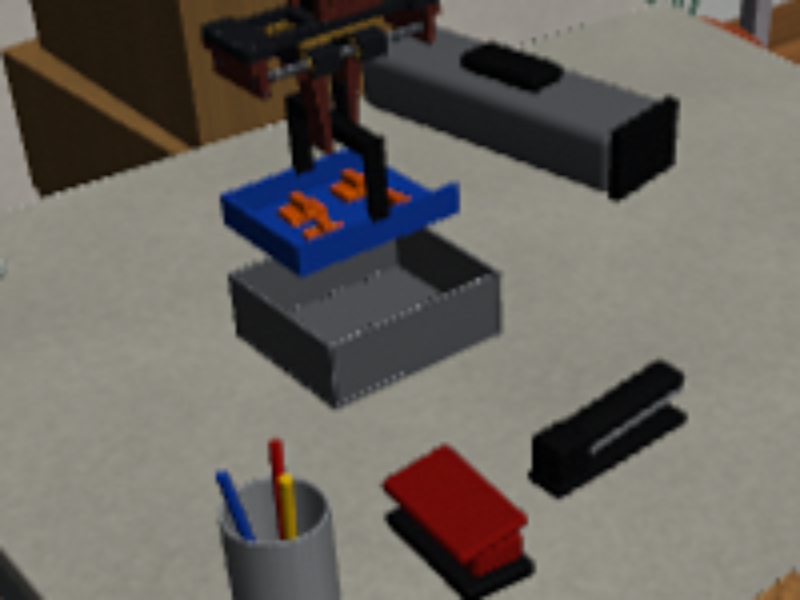

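The tray at crop (340,215) is level over the bin with its clips aboard. The front lies inside the bin and the back end overhangs the far wall. The interface can't tilt the tool, so I'll ease the grip and lower the tray's back underside onto the bin's far rim. The bar can then roll in the pads and the front tips down.

Request:
move_arm(
  series=[
    [0,0.001,-0.01,0],
    [0,0.001,-0.025,0],
    [0,0.001,-0.04,0],
    [0,0.001,-0.055,0],
    [0,0.001,-0.064,0],
    [0,0.001,-0.068,0],
    [0,0.001,-0.068,0],
  ],
  squeeze=5,
)

```text
time_s: 9.4
ee_pos: [0.5164, -0.2726, 0.1499]
tool_rot: [-2.163, -2.277, 0.0]
ft_force: [-0.5, -0.9, -1.9]
finger_gap: 0.0161
gripper_force: 5.0
```

Request:
move_arm(
  series=[
    [0,0,-0.004,0],
    [0,0,-0.008,0],
    [0,0,-0.012,0],
    [0,0,-0.016,0],
    [0,0,-0.02,0],
    [0,0,-0.02,0],
  ],
  squeeze=4,
)

```text
time_s: 10.0
ee_pos: [0.5164, -0.2728, 0.1344]
tool_rot: [-2.163, -2.278, 0.0]
ft_force: [-1.3, -0.4, -0.6]
finger_gap: 0.0172
gripper_force: 4.0
```

Run:
```python
from h import *
im=camera("scene")[:,:,::-1]
cv2.imwrite("pics/tip1.png",cv2.resize(im[70:230,120:320],None,fx=4,fy=3.75)); st()
for t in("handle","lip","tray","bin"):
    for c in("scene",):
        print(t,c,[(round(d["confidence"],2),np.round(d["position"],3).tolist()) for d in spotter.landmark_of(t,c) if d["position"][1]<-.1])
```

```text
{'time_s': 10.05, 'ee_pos': [0.517, -0.273, 0.135], 'tool_rot': [2.163, 2.278, -0.0], 'ft_force': [-0.404, -1.064, -0.023], 'finger_gap': 0.017, 'gripper_force': 4.0}
handle scene [(0.64, [0.497, -0.298, 0.06]), (0.57, [0.518, -0.268, 0.156])]
lip scene []
tray scene [(0.84, [0.529, -0.27, 0.063])]
bin scene [(0.98, [0.498, -0.277, -0.002])]
```

View pics/tip1.png

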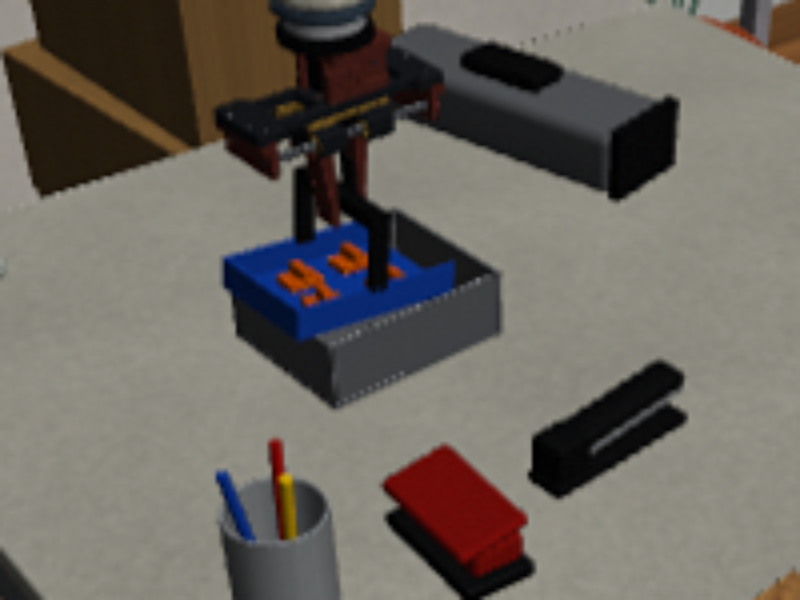

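Request:
move_arm(
  series=[
    [0,0,-0.005,0],
    [0,0,-0.01,0],
    [0,0,-0.015,0],
    [0,0,-0.02,0],
    [0,0,-0.02,0],
  ],
)

```text
time_s: 10.75
ee_pos: [0.5157, -0.2729, 0.1179]
tool_rot: [-2.163, -2.276, 0.002]
ft_force: [-4.0, -1.5, 3.6]
finger_gap: 0.0199
gripper_force: 4.0
```

Run:
```python
from h import *
im=camera("scene")[:,:,::-1]; st()
for t in("handle","tray","bin","clip0"):
    print(t,[(round(d["confidence"],2),np.round(d["position"],3).tolist()) for d in spotter.landmark_of(t,"scene") if d["position"][1]<-.1])
```

```text
{'time_s': 10.8, 'ee_pos': [0.516, -0.273, 0.118], 'tool_rot': [-2.163, -2.277, 0.001], 'ft_force': [-4.44, -0.654, 2.113], 'finger_gap': 0.02, 'gripper_force': 4.0}
handle [(0.79, [0.516, -0.27, 0.145]), (0.42, [0.498, -0.273, -0.004])]
tray [(0.55, [0.549, -0.27, 0.055])]
bin [(0.57, [0.5, -0.275, -0.003])]
clip0 [(0.41, [0.57, -0.292, 0.067])]
```

Request:
move_arm(
  series=[
    [0,0,-0.004,0],
    [0,0,-0.008,0],
    [0,0,-0.011,0],
    [0,0,-0.011,0],
  ],
  squeeze=3,
)

```text
time_s: 11.4
ee_pos: [0.5164, -0.2726, 0.1091]
tool_rot: [-2.163, -2.278, 0.0]
ft_force: [-3.4, 0.1, 3.0]
finger_gap: 0.0202
gripper_force: 3.0
```

Run:
```python
from h import *
im=camera("scene")[:,:,::-1]; st()
cv2.imwrite("pics/tip2.png",cv2.resize(im[70:230,120:320],None,fx=4,fy=3.75))
for t in("handle","tray","bin","clip0"):
    print(t,[(round(d["confidence"],2),np.round(d["position"],3).tolist()) for d in spotter.landmark_of(t,"scene") if d["position"][1]<-.1])
```

```text
{'time_s': 11.45, 'ee_pos': [0.517, -0.273, 0.109], 'tool_rot': [-2.163, -2.278, -0.0], 'ft_force': [-1.812, -0.017, 1.732], 'finger_gap': 0.02, 'gripper_force': 3.0}
handle [(0.58, [0.518, -0.27, 0.146])]
tray [(0.66, [0.55, -0.267, 0.057])]
bin [(0.73, [0.497, -0.276, -0.003])]
clip0 [(0.4, [0.465, -0.294, 0.026]), (0.16, [0.497, -0.274, -0.003])]
```

View pics/tip2.png

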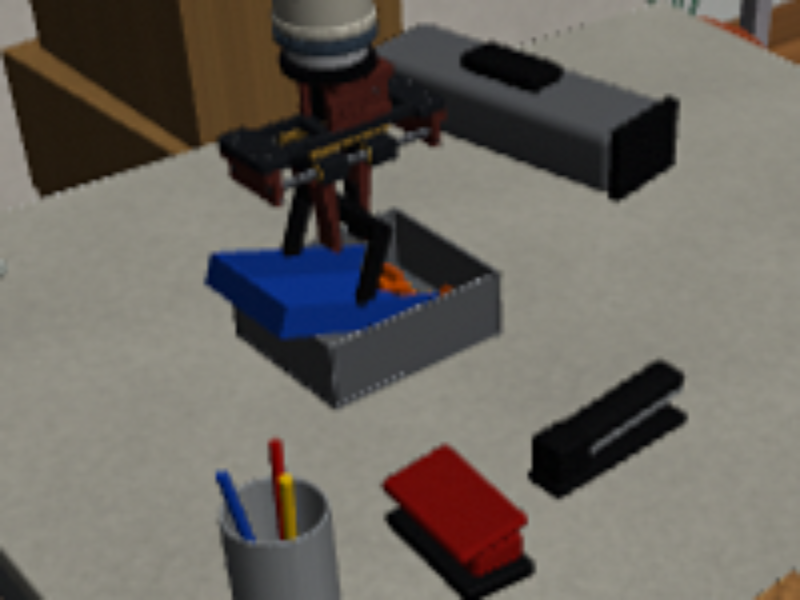

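The tray is tipped about 22° and the clips have slid out of its rear. Orange now shows at crop (395,280) and (445,290), at or past the lip. The top view should show whether they are off.

Run:
```python
from h import *
a=camera("top")[160:260,315:415,::-1]; b=camera("scene")[110:190,160:260,::-1]
cv2.imwrite("pics/chk.png",np.hstack([cv2.resize(a,(400,400),interpolation=2),cv2.resize(b,(400,400),interpolation=2)]))
for t in("lip","clip0"):
  for c in("top","scene"):
    print(t,[(round(d["confidence"],2),np.round(d["position"],3).tolist()) for d in spotter.landmark_of(t,c) if d["position"][1]<-.1])
st()
```

```text
lip [(0.79, [0.47, -0.275, 0.032])]
lip [(0.91, [0.471, -0.278, 0.03])]
clip0 []
clip0 [(0.39, [0.436, -0.3, 0.006])]
{'time_s': 11.95, 'ee_pos': [0.517, -0.273, 0.11], 'tool_rot': [2.163, 2.278, 0.0], 'ft_force': [-1.146, -0.19, -0.738], 'finger_gap': 0.02, 'gripper_force': 3.0}
```

View pics/chk.png

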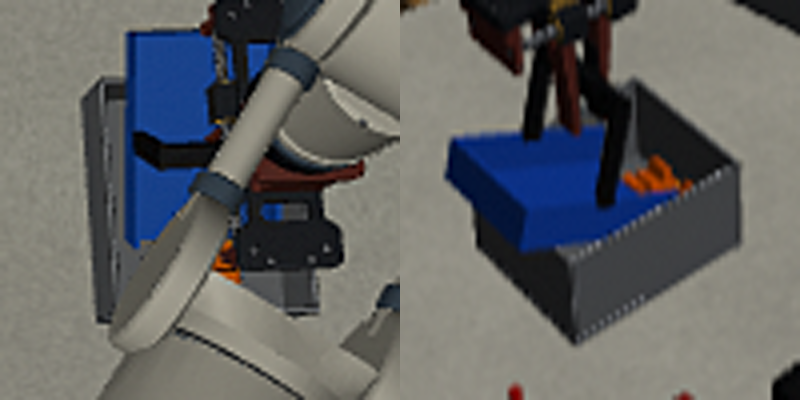

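Request:
move_arm(
  series=[
    [0.005,0,0,0],
    [-0.005,0,0,0],
    [0.005,0,0,0],
    [-0.005,0,0,0],
    [0.005,0,0,0],
    [0,0,0,0],
    [0,0,0,0],
    [0,0,0,0],
  ],
)

```text
time_s: 12.75
ee_pos: [0.5164, -0.2726, 0.1096]
tool_rot: [-2.163, -2.278, -0.0]
ft_force: [-0.5, 0.7, -0.5]
finger_gap: 0.0189
gripper_force: 3.0
```

Run:
```python
from h import *
b=camera("scene")[100:190,170:260,::-1]; a=camera("top")[160:260,315:415,::-1]
cv2.imwrite("pics/chk2.png",np.hstack([cv2.resize(a,(400,400),interpolation=2),cv2.resize(b,(400,400),interpolation=2)]))
for t in("lip","clip0","bin","handle","tray"):
  for c in("top","scene"):
    print(t,[(round(d["confidence"],2),np.round(d["position"],3).tolist()) for d in spotter.landmark_of(t,c) if d["position"][1]<-.1])
st()
```

```text
lip [(0.87, [0.462, -0.276, 0.041])]
lip [(0.84, [0.462, -0.274, 0.044])]
clip0 []
clip0 [(0.61, [0.495, -0.273, -0.004]), (0.53, [0.434, -0.296, 0.009])]
bin [(0.91, [0.499, -0.276, 0.003])]
bin [(0.63, [0.5, -0.274, -0.004])]
handle []
handle [(0.92, [0.516, -0.266, 0.147])]
tray [(0.55, [0.543, -0.271, 0.058])]
tray [(0.89, [0.542, -0.267, 0.06])]
{'time_s': 13.35, 'ee_pos': [0.517, -0.273, 0.11], 'tool_rot': [2.163, 2.278, 0.0], 'ft_force': [0.099, 0.076, -0.963], 'finger_gap': 0.019, 'gripper_force': 3.0}
```

View pics/chk2.png

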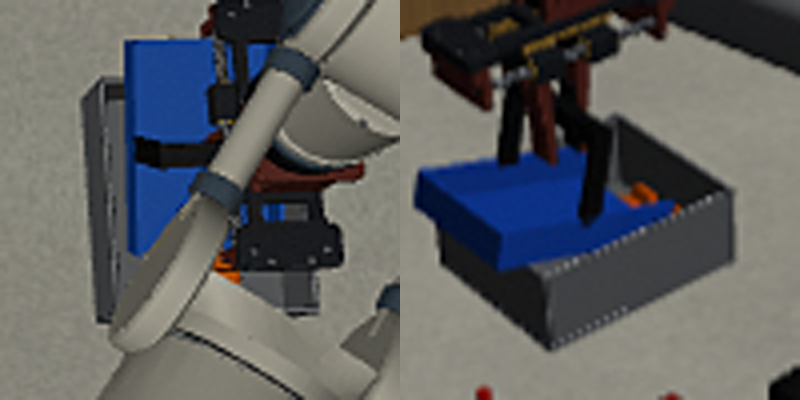

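The left view (top camera) and right view show an empty floor behind the handle, with orange only inside the bin beyond the lip at (650,195). The tray has eased back to about 16°. I'll lift it and count the clips numerically, because only one picture view is left.

Request:
move_arm(
  series=[
    [0,0,0.01,0],
    [0,0,0.025,0],
    [0,0,0.045,0],
    [0,0,0.065,0],
    [0,0,0.085,0],
    [0,0,0.1,0],
    [0,0,0.11,0],
    [0,0,0.115,0],
    [0,0,0.115,0],
  ],
)

```text
time_s: 14.25
ee_pos: [0.5167, -0.2728, 0.2022]
tool_rot: [2.163, 2.278, 0.0]
ft_force: [-0.8, 0.2, -1.9]
finger_gap: 0.0163
gripper_force: 3.0
```

Run:
```python
from h import *
im=camera("scene"); hsv=cv2.cvtColor(im,cv2.COLOR_RGB2HSV); camera("top")
m=cv2.inRange(hsv,(5,190,120),(18,255,255)); n,l,s,c=cv2.connectedComponentsWithStats(m[60:200,120:300])
print([(np.round(c[i]+[120,60]).tolist(),int(s[i,4])) for i in range(1,n) if s[i,4]>6])
for t in("lip","clip0","bin","handle","tray"):
  for c in("top","scene"):
    print(t,c,[(round(d["confidence"],2),np.round(d["position"],3).tolist()) for d in spotter.landmark_of(t,c) if d["position"][1]<-.1])
st()
```

```text
[([221.0, 147.0], 70)]
lip top [(0.77, [0.438, -0.278, 0.143])]
lip scene [(0.65, [0.438, -0.28, 0.15]), (0.32, [0.517, -0.269, 0.145])]
clip0 top [(0.55, [0.445, -0.252, 0.005])]
clip0 scene [(0.41, [0.455, -0.302, 0.002]), (0.39, [0.435, -0.3, 0.009])]
bin top [(0.63, [0.498, -0.273, 0.001]), (0.31, [0.445, -0.256, 0.004])]
bin scene [(0.7, [0.499, -0.276, -0.004])]
handle top [(0.82, [0.52, -0.27, 0.234])]
handle scene [(0.56, [0.515, -0.269, 0.237])]
tray top [(0.59, [0.519, -0.271, 0.141])]
tray scene [(0.88, [0.519, -0.268, 0.145])]
{'time_s': 14.85, 'ee_pos': [0.517, -0.273, 0.202], 'tool_rot': [-2.163, -2.278, 0.0], 'ft_force': [0.711, -0.589, -1.729], 'finger_gap': 0.016, 'gripper_force': 3.0}
```

Request:
move_arm(
  series=[
    [0,0,0,0],
    [0,0,0,0],
    [0,0.01,0,0],
    [0,0.03,0,0],
    [0,0.06,0,0],
    [0,0.1,0,0],
    [0,0.15,0,0],
    [0,0.2,0,0],
    [0,0.25,0,0],
    [0.002,0.3,0,0],
    [0.005,0.35,0,0],
    [0.005,0.4,0,0],
    [0.005,0.45,0,0],
    [0.005,0.5,0,0],
    [0.005,0.55,0,0],
    [0.005,0.59,0,0],
    [0.005,0.63,0,0],
    [0.005,0.66,0,0],
    [0.005,0.68,0,0],
    [0.005,0.685,0,0],
  ],
  squeeze=15,
)

```text
time_s: 16.85
ee_pos: [0.5197, 0.2772, 0.2017]
tool_rot: [-2.16, -2.281, 0.0]
ft_force: [0.3, -0.4, -1.3]
finger_gap: 0.0161
gripper_force: 15.0
```

Run:
```python
from h import *
S=camera("scene")[:,:,::-1];T=camera("top")[:,:,::-1]
cv2.imwrite("pics/fin.png",np.hstack([cv2.resize(T[165:255,320:410],(400,400),interpolation=2),cv2.resize(S[130:290,230:390],(400,400),interpolation=2)]))
for t in("lip","clip0","bin","handle","tray","stapler","hole_punch","pen_cup"):
  for c in("top","scene"):
    print(t,c,[(round(d["confidence"],2),np.round(d["position"],3).tolist()) for d in spotter.landmark_of(t,c)])
st()
```

```text
lip top [(0.84, [0.435, 0.273, 0.144]), (0.56, [0.471, 0.549, 0.002])]
lip scene [(0.94, [0.286, 0.338, 0.002]), (0.82, [0.472, 0.55, 0.004]), (0.71, [0.439, 0.272, 0.149])]
clip0 top [(0.59, [0.432, -0.25, 0.013]), (0.57, [0.459, -0.297, -0.001]), (0.52, [0.436, -0.297, 0.011]), (0.46, [0.449, -0.257, 0.004])]
clip0 scene [(0.43, [0.455, -0.301, 0.003]), (0.36, [0.436, -0.296, 0.009])]
bin top [(0.83, [0.497, -0.274, 0.002])]
bin scene [(0.55, [0.495, -0.274, -0.002])]
handle top [(0.96, [0.535, 0.511, 0.092]), (0.78, [0.299, 0.419, 0.095]), (0.74, [0.522, 0.275, 0.233])]
handle scene [(0.66, [0.52, 0.279, 0.238]), (0.62, [0.542, 0.511, 0.091]), (0.62, [0.3, 0.427, 0.092])]
tray top [(0.93, [0.538, 0.513, 0.006]), (0.61, [0.296, 0.417, -0.003])]
tray scene [(0.88, [0.542, 0.513, -0.006]), (0.8, [0.3, 0.421, -0.001])]
stapler top [(0.71, [0.444, -0.013, 0.002])]
stapler scene [(0.88, [0.441, -0.009, -0.003]), (0.71, [0.498, -0.274, -0.004])]
hole_punch top [(0.94, [0.612, 0.015, -0.002])]
hole_punch scene [(0.75, [0.611, 0.01, -0.002]), (0.43, [0.494, -0.275, -0.002])]
pen_cup top [(0.83, [0.739, -0.011, 0.003]), (0.34, [0.429, -0.25, 0.013])]
pen_cup scene [(0.98, [0.745, -0.014, 0.002])]
{'time_s': 17.75, 'ee_pos': [0.521, 0.275, 0.202], 'tool_rot': [-2.163, -2.278, 0.0], 'ft_force': [-0.559, 0.595, -1.876], 'finger_gap': 0.016, 'gripper_force': 15.0}
```

View pics/fin.png

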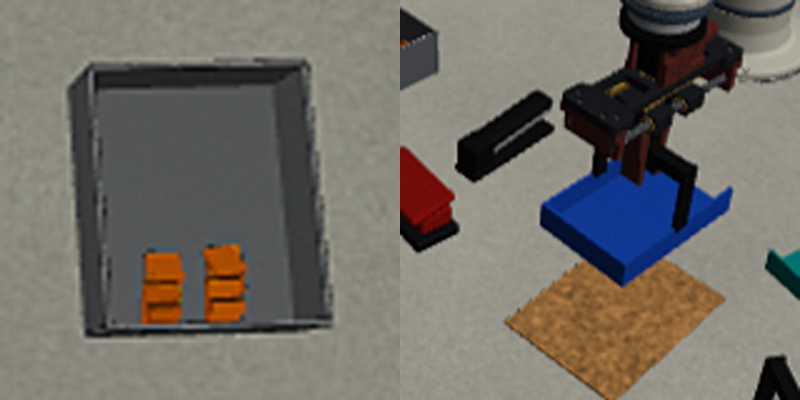

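The picture shows all four clips in the bin (left, (160,285) and (225,285)). The empty tray hangs level over the mat (right, (635,225)), centred to within a few mm, with its underside about 14 cm up. The bin and the bystanders have not moved, so I'm handing in.

```bash
python3 -c "
from cell import ticket
print(ticket.hand_in())"
```

```text
the job is handed in; nothing more can be done
None
```

I handed the job in: all four clips are in the bin, the empty tray is held level and still about 14 cm above the middle of its mat, and the bin and the other things are where they stood; the judge's result was not shown.

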